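# Set the light attenuator to its third click, then press the shutter button

## Task

Push the lever of the light attenuator with a fingertip, away from its parked end at the right, click by click, and stop when it has dropped into the third notch, without going past it. Only then press the round shutter button on the bench to its left right down and let it come up again. Push gently and never pinch the lever, and leave the bottles and small things round about standing where they are.

Things in the scene. Friction and masses are not known exactly. Their poses are not given: they have to be found in the camera images.
- attenuator: Grey metal box fixed to the bench, 80 mm (its x) by 180 mm (its y) by 46 mm high; origin at the centre of its underside, z up. A lengthwise slot (along its y) in the top carries the lever. A round light port (30 mm across, 10 mm proud) stands on each long side, at its y = +45 mm.
- paddle (a point): Centre of the lever's upright black paddle: 26 mm along the box's x, 14 mm along its y (the way it slides), 28 mm high; underside 10 mm above the box's top, top 84 mm above the bench. Axes as the box's; at lever = 0 it is at the box's y = -47 mm.
- lever (a joint): Lever travel (m) along the box's +y: 0 at the parked end, stop 0.094. Starts loose at 0 to 0.008. Notches at 0.026, 0.042, 0.058 (third), 0.074, 0.090; ridge tops 8 mm before each. Friction 1 to 2 N; pushing out of a notch takes 5 to 8 N, fading towards the ridge top. Within 3 mm of a ridge top it may stick; farther on it snaps by itself to the notch's middle and stays.
- shutter_base: Housing of the shutter button, fixed by itself on the bench to the left of the attenuator: a grey disc 44 mm across, 12 mm high, with one round black push cap 28 mm across on top; origin at the centre of its underside.
- shutter_top (a point): Centre of the top face of the push cap, 22 mm above the bench when up; it moves down with the cap.
- shutter (a joint): How far the cap is pressed, in m: 0 up, 0.006 right down. It springs back; fully down takes about 5 N.
- the_vial_0: Bystander, loose: clear sample vial with blue cap, 24 mm across, 50 mm high, just beyond the attenuator; origin at the centre of its underside.
- the_oil_bottle: Bystander, loose: small white bottle with a red cap, 26 mm across, 50 mm high, just beyond the attenuator; origin at the centre of its underside.
- the_dropper_1: Bystander, loose: dropper bottle with black rubber bulb, 33 mm across, 106 mm high, at the left end of the attenuator; origin at the centre of its underside.
- the_cover_slips: Bystander, loose: small square box with blue lid, 31 x 31 x 14 mm, on the robot's side of the attenuator; origin at the centre of its underside.
- the_eraser: Bystander, loose: eraser in a blue sleeve, 19 x 42 x 12 mm, on the robot's side of the attenuator; origin at the centre of its underside.

How it is judged (in metres and radians):
On the way, in this order (a step that is already met when the one before it is completed fails the run):
1. the lever rests in the third notch (value of joint lever between 0.055 and 0.061 m), for 0.3 s.
2. the shutter button is pressed right down (value of joint shutter above 0.0045 m), for 0.05 s.
At the end, for the whole second after the job is handed in: The lever rests in the third notch (0.058 m, within 3 mm) and the shutter button has come up again (pressed less than 1.5 mm) (all of step 1 and value of joint shutter below 0.0015 m); the robot touches nothing.
It fails at once if the lever goes past the third notch, over the ridge beyond it (value of joint lever above 0.066 m).
It fails at once if the shutter is pressed while the lever is not in the third notch (value of joint shutter above 0.003 m and (value of joint lever below 0.055 m or value of joint lever above 0.061 m)).
It fails at once if the lever is pinched or shoved hard (more than 18 N) (contact force between the fingers and lever above 18 N).
It fails at once if a bystander is shifted by more than 20 mm, lifted or tipped over (distance of any of the_vial_0, the_oil_bottle, the_dropper_1, the_cover_slips, the_eraser from where it was at the start of the episode above 0.02 m or angle between any of the_vial_0, the_oil_bottle, the_dropper_1's own z axis and vertical above 0.5 rad).
It also fails if it takes over 58 s, if anything falls off the work surface, if the arm or the gripper's body presses on something with over 40 N, if the wrist force passes 120 N, or if a joint passes its speed limit or range.

## Robot

A 7-joint arm with a two-finger parallel gripper is mounted at the origin on a cart in front of the work surface, level with it; the furniture and walls round the work are solid. World frame = base frame: x ahead of the robot, y to its left, z up, the work surface at z = 0. Lengths are in mm, angles in rad, forces in N, time in s.
With the tool pointing down it reaches from about 400 to 875 mm from the base axis. Payload 4.4 kg.
Tool frame: the origin (TCP) lies midway between the tips of the shut fingers; the grasp point (between the pads) lies 19 mm behind it; z points along the fingers, y is the line along which they close (so a half turn about z gives the same grasp; the last joint's range is limited). The gripper opens to 85 mm and grips with 20 to 120 N. Pads are 22 mm wide; open, the fingers measure 114 mm over their backs; the gripper's body (76 mm by 85 mm) begins 54 mm behind the grasp point. The pads swing forward as they close: fully open they stand 13 mm farther back than shut.
Start: joints at [1.09, 0.628, 0.038, 1.517, -0.027, 0.996, -0.02], TCP at [261.983, -594.881, 231.313] pointing down, gripper open.
Joint ranges: [-3.06, 3.06], [-0.37, 2.12], [-1.25, 1.32], [0.18, 2.47], [-1.1, 4.24], [0.23, 1.98], [-2.94, 2.94]. Speed limits (rad/s): [2.57, 2.57, 3.14, 3.14, 3.14, 3.14, 3.14].

## Interface

Orientations are given as [roll, pitch, yaw] about the fixed x, y, z axes, in that order (R = Rz(yaw) Ry(pitch) Rx(roll)).
In Python, from cell import ctrl gives the robot as it stands.
- The arm moves only by the shell command python3 -m handwheel 'ROWS'. ROWS is JSON, a list of rows, each a list of 3 entries, a list of its own where there are three numbers: the turn, a rotation vector about the tool's x, y, z in degrees, then the shift along the tool's x, y, z in m, then the closure, from 0 (fully open) to 1 (shut). A call has 1 to 5 rows; each row shifts and turns the commanded pose from where the row before left it, along the tool's axes as they then stand; what a row does not reach is not made up. A row lasts 1/12 s, in which the tool goes at most 41.7 mm and 7.16 degrees, less where a joint would pass 70% of its speed; a pose out of reach is approached as far as the arm can. A call is refused whole if a number of a shift passes 0.0417 or a number of a turn 7.16, either way. A call with a gripper value outside its range is refused whole. The fingers move at their own pace and stop on an object; the grip force is fixed at half the most. Time passes only in rows, so rows that do not move let the fingers close. It gives the time, the measured TCP pose, the force, the opening and the grip force at its end, in the units of the state.
- ctrl.read_state(): the state, without advancing time (a new reading comes with each control period).
- ctrl.get_image(name): name is "side" or "top" or "wrist"; returns a dict with "pixels" (400x640x3 uint8, red, green, blue), "fx", "fy", "cx", "cy" (pixels), "pose" (4x4, takes a point from camera to world coordinates); the wrist camera has in their place "T_tool_cam" (4x4, takes a point from camera to tool coordinates, whose origin is the TCP and whose axes are the flange's). Camera axes: x right, y up, looking along -z (the intrinsics and any distortion apply to the point x, -y, -z); pixel columns grow to the right and rows downward; lengths in mm; the calibration is good to about 2 mm. The wrist camera is an equidistant fisheye: a pixel r from the principal point sees the ray r / f radians off the axis. A picture is of the moment at which its call begins: read the wrist's pose just before it. There is no depth.
- ctrl.finish_job(): hands the job in; it is judged then, once.
The state is a dict: "clock": time; "qpos": joint angles; "qd": joint speeds; "tau": joint torques, N m; "eef_pos": TCP position; "tool_rot": TCP orientation; "force": force on the tool from outside, world axes, zero at the start; "torque": the same for the moment, N m; "width": finger opening in mm; "gripper_force": force on a finger pad.
Only numpy, scipy, OpenCV 4.12 (cv2) and the standard library are available. Lean on these libraries where they do the work, as an engineer would, in place of code of your own. Each camera call takes 0.05 s, during which the arm holds its last target. There are 200 camera calls.

## Working session

There is one attempt and no reset: what is moved stays moved. The work goes in short steps, Python scripts to look and compute and a shell command to move; the robot and the scene stay as the last step left them, time stands still between calls to the robot, and variables do not carry over. Pictures are saved under pics/ and viewed, at most 10 in all, crops included, and the job is handed in when it is done.

```bash
mkdir -p pics; ls; python3 - <<'E'
from cell import ctrl
import cv2
s=ctrl.read_state(); print(s)
for n in("top","side"):
    i=ctrl.get_image(n); cv2.imwrite(f"pics/{n}0.png",i["pixels"][:,:,::-1]); print(n,i["fx"],i["fy"],i["cx"],i["cy"],i["pose"],[k for k in i])
E
```

```text
pics
{'clock': 0.0, 'qpos': array([ 1.09020394,  0.62932276,  0.03840115,  1.51839071, -0.02701674,
        0.99628955, -0.02002043]), 'qd': array([ 7.53491430e-04,  1.29035456e-03,  9.11481270e-04, -6.36688364e-05,
        3.70115669e-04, -1.23146282e-03,  1.99332170e-04]), 'tau': array([ 6.70550235e-04, -5.63393891e+01,  1.22664593e+00, -1.93438983e+01,
        1.11372914e-02,  1.07366793e-02, -4.58688959e-06]), 'eef_pos': array([ 261.74730859, -594.27742451,  230.39621496]), 'tool_rot': array([-3.13969856e+00, -1.37265979e-05,  4.14795329e-01]), 'force': array([8.11215447e-01, 2.13341868e-04, 9.56499358e-01]), 'torque': array([-0.04139788, -0.02766698, -0.01553653]), 'gripper_force': 0.0, 'width': 85.26967756104955}
top 449.61039667672696 449.61039667672696 323.99161543429153 207.10152164525778 [[-2.07028889e-02  9.87200991e-01 -1.58131574e-01  3.68855904e+02]
 [-9.99461524e-01 -2.44629292e-02 -2.18684157e-02  6.39585272e+01]
 [-2.54568832e-02  1.57593684e-01  9.87175860e-01  9.68922603e+02]
 [ 0.00000000e+00  0.00000000e+00  0.00000000e+00  1.00000000e+00]] ['pixels', 'fx', 'fy', 'cx', 'cy', 'pose']
side 491.8688096753793 491.8688096753793 315.3021940060018 203.64563591506982 [[ 9.99424560e-01 -1.51447295e-03  3.38859287e-02  5.37276476e+02]
 [ 2.92871099e-02  5.42505440e-01 -8.39541609e-01 -7.24542549e+02]
 [-1.71118376e-02  8.40050923e-01  5.42237615e-01  5.92481361e+02]
 [ 0.00000000e+00  0.00000000e+00  0.00000000e+00  1.00000000e+00]] ['pixels', 'fx', 'fy', 'cx', 'cy', 'pose']
```

View pics/top0.png

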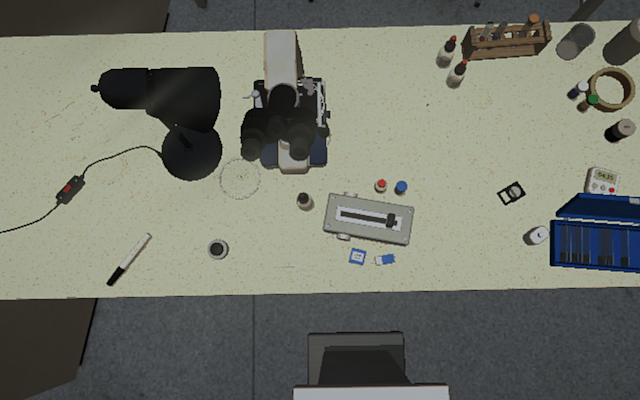

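View pics/side0.png

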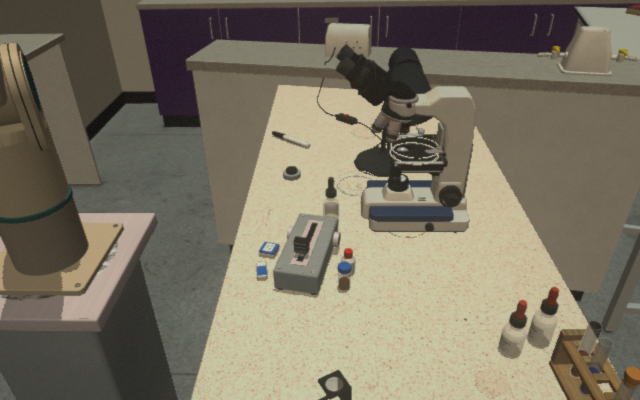

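The top view shows the attenuator centred near (369,218), with its paddle at about (391,221). The shutter is at (218,249), and the dropper at (304,200) stands between the two. The small things are at (357,257) and (385,260) on the near side, and at (381,186) and (401,187) beyond. The side view shows the same layout, with the paddle at about (303,243). Next I'll measure.

```bash
cat > h.py <<'E'
import numpy as np, cv2
from cell import ctrl
def ray(i,u,v):
    P=np.array(i["pose"]); d=np.array([(u-i["cx"])/i["fx"],-(v-i["cy"])/i["fy"],-1.])
    return P[:3,3],P[:3,:3]@d
def onz(i,u,v,z):
    o,d=ray(i,u,v); return o+d*(z-o[2])/d[2]
def two(i,a,j,b):
    o,d=ray(i,*a);p,e=ray(j,*b)
    t=np.linalg.lstsq(np.c_[d,-e],p-o,rcond=None)[0]
    x,y=o+d*t[0],p+e*t[1]; return (x+y)/2,np.linalg.norm(x-y)
E
python3 - <<'E'
from h import *
i=ctrl.get_image("top"); p=i["pixels"]
hsv=cv2.cvtColor(p,cv2.COLOR_RGB2HSV)
print("box top px",p[235,345],p[200,350],"bench",p[270,300],"near side",p[238,390])
a=cv2.resize(p[170:280,190:430],None,fx=3.3,fy=3.3,interpolation=cv2.INTER_CUBIC); cv2.imwrite("pics/topc.png",a[:,:,::-1])
j=ctrl.get_image("side")["pixels"][150:310,230:380]
cv2.imwrite("pics/sidec.png",cv2.resize(j,None,fx=3.7,fy=3.7,interpolation=cv2.INTER_CUBIC)[:,:,::-1])
E
```

```text
box top px [179 180 171] [140 142 131] bench [169 169 143] near side [139 141 133]
```

View pics/topc.png

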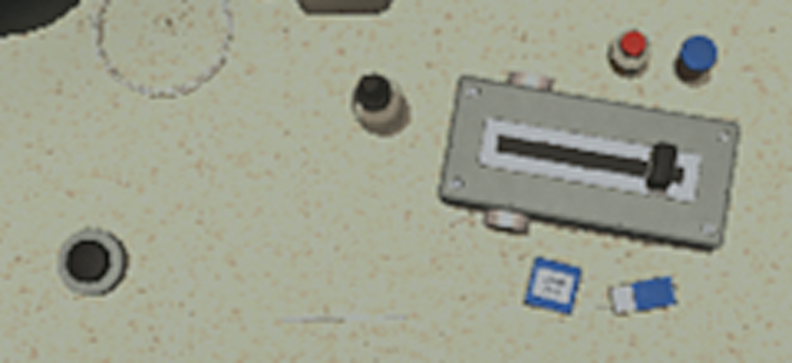

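View pics/sidec.png

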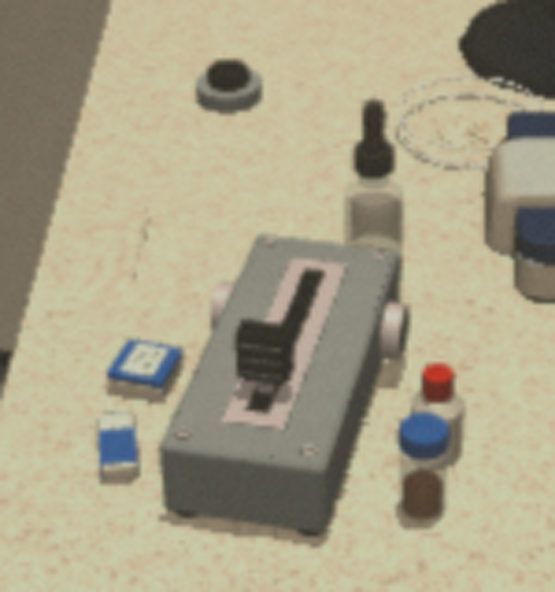

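The top crop shows the box-top screws at (476,92), (724,136), (709,229) and (457,184), with the paddle at about (663,165). The shutter cap is at (89,261). The side crop shows the paddle face clear on the near (-y) side at about (264,350).

```bash
python3 - <<'E'
from h import *
i=ctrl.get_image("top");j=ctrl.get_image("side")
c=lambda u,v:((u+.5)/3.3-.5+190,(v+.5)/3.3-.5+170)
s=lambda u,v:((u+.5)/3.7-.5+230,(v+.5)/3.7-.5+150)
A=[onz(i,*c(*q),46) for q in((476,92),(724,136),(709,229),(457,184))]  # far-left,far-right,near-right,near-left
B=[onz(j,*s(*q),46) for q in((380,255),(309,450),(182,433),(268,241))]
for n,X in(("top",A),("side",B)):
    X=np.array(X)[:,:2]; d=(X[0]+X[3]-X[1]-X[2])/2; e=(X[0]+X[1]-X[2]-X[3])/2
    print(n,X.round(0).tolist(),"centre",X.mean(0).round(1),"y-dir deg",np.degrees(np.arctan2(d[1],d[0])).round(2),"x-dir",np.degrees(np.arctan2(e[1],e[0])).round(2),np.linalg.norm(d),np.linalg.norm(e))
print("shutter top",onz(i,*c(89,261),22).round(1),"side",onz(j,*s(229,74),22).round(1),two(i,c(89,261),j,s(229,74)))
print("paddle",onz(i,*c(663,164),80).round(1))
for n,q in(("dropper",(375,93)),("slips",(553,285)),("eraser",(645,296)),("red",(632,43)),("blue",(698,54))):
    print(n,onz(i,*c(*q),{"dropper":100,"slips":14,"eraser":12}.get(n,48)).round(0))
print(ctrl.read_state()["clock"])
E
```

```text
top [[536.0, 63.0], [504.0, -91.0], [446.0, -79.0], [478.0, 77.0]] centre [491.4  -7.6] y-dir deg 78.39 x-dir -12.37 158.32861569905603 59.50284851655255
side [[538.0, 68.0], [506.0, -89.0], [446.0, -78.0], [478.0, 81.0]] centre [492.   -4.4] y-dir deg 78.53 x-dir -11.54 160.89214562645842 60.8078126763043
shutter top [437.  313.9  22. ] side [440.1 309.   22. ] (array([438.40434086, 315.05563755,  18.42678808]), np.float64(2.3339272288820165))
paddle [483.3 -48.1  80. ]
dropper [528. 124. 100.]
slips [416.  17.  14.]
eraser [407. -41.  12.]
red [565. -36.  48.]
blue [557. -77.  48.]
0.3
```

```bash
R='' 
python3 -m handwheel '[[[0,0,-5.5],[0,0,0],1],[[0,0,-5.5],[0,0,0],1],[[0,0,-5.5],[0,0,0],1],[[0,0,-5.5],[0,0,0],1],[[0,0,-5.5],[0,0,0],1]]'
python3 -m handwheel '[[[0,0,-5.5],[0,0,0],1],[[0,0,-5.5],[0,0,0],1],[[0,0,-5.5],[0,0,0],1],[[0,0,-5.5],[0,0,0],1],[[0,0,-5.1],[0,0,0],1]]'
```

```text
clock: 0.72
eef_pos: [261.9, -594.8, 231.2]
tool_rot: [-3.141, -0.0, 0.899]
force: [-0.1, -0.1, 0.2]
width: 25.6
gripper_force: 0.0
clock: 1.13
eef_pos: [261.8, -594.9, 231.2]
tool_rot: [-3.141, -0.0, 1.372]
force: [-0.1, -0.4, 0.1]
width: 0.0
gripper_force: 0.0
```

```bash
python3 -m handwheel '[[[0,0,0],[0.036,0.007,0],1],[[0,0,0],[0.036,0.007,0],1],[[0,0,0],[0.036,0.007,0],1],[[0,0,0],[0.036,0.007,0],1],[[0,0,0],[0.036,0.007,0],1]]'
python3 -m handwheel '[[[0,0,0],[0.036,0.007,0],1],[[0,0,0],[0.036,0.007,0],1],[[0,0,0],[0.036,0.007,0],1],[[0,0,0],[0.036,0.007,0],1],[[0,0,0],[0.036,0.007,0],1]]'
python3 -m handwheel '[[[0,0,0],[0.036,0.007,0],1],[[0,0,0],[0.036,0.007,0],1],[[0,0,0],[0.036,0.007,0],1],[[0,0,0],[0.030,0.007,0],1],[[0,0,0],[0,0,0],1]]'
python3 -m handwheel '[[[0,0,0],[0,0,0],1],[[0,0,0],[0,0,0],1]]'
```

```text
clock: 1.55
eef_pos: [332.8, -424.1, 231.4]
tool_rot: [3.141, 0.0, 1.367]
force: [0.6, -0.4, 0.9]
width: 0.1
gripper_force: 0.0
clock: 1.97
eef_pos: [403.5, -254.9, 231.5]
tool_rot: [3.141, 0.0, 1.367]
force: [0.7, 0.3, 0.8]
width: -0.1
gripper_force: 0.0
clock: 2.38
eef_pos: [461.5, -119.7, 231.9]
tool_rot: [3.139, -0.004, 1.378]
force: [0.2, -0.0, 0.3]
width: 0.4
gripper_force: 0.0
clock: 2.55
eef_pos: [458.1, -127.4, 231.3]
tool_rot: [-3.141, 0.001, 1.368]
force: [-0.2, -0.3, 0.2]
width: 0.4
gripper_force: 0.0
```

```bash
python3 -m handwheel '[[[0,0,0],[0.020,0.004,0],1],[[0,0,0],[0.020,0.004,0],1],[[0,0,0],[0,0,0.03],1],[[0,0,0],[0,0,0.04],1],[[0,0,0],[0,0,0.04],1]]'
python3 -m handwheel '[[[0,0,0],[0,0,0.025],1],[[0,0,0],[0,0,0],1],[[0,0,0],[0,0,0],1]]'
python3 - <<'E'
from h import *
i=ctrl.get_image("top")["pixels"][170:280,300:440];j=ctrl.get_image("side")["pixels"][190:310,240:380]
a=cv2.resize(i,(400*14//11,400),interpolation=cv2.INTER_CUBIC);b=cv2.resize(j,(400*14//12,400),interpolation=cv2.INTER_CUBIC)
w=np.hstack([a,b]);w=cv2.resize(w,(790,int(400*790/w.shape[1])));print(a.shape,b.shape,w.shape)
cv2.imwrite("pics/c1.png",w[:,:,::-1])
E
```

```text
clock: 2.97
eef_pos: [475.1, -91.3, 121.1]
tool_rot: [3.138, 0.001, 1.365]
force: [0.9, -1.2, -0.2]
width: -0.2
gripper_force: 0.0
clock: 3.22
eef_pos: [473.2, -90.6, 95.7]
tool_rot: [-3.139, 0.001, 1.366]
force: [0.4, 0.8, 0.3]
width: -0.0
gripper_force: 0.0
(400, 509, 3) (400, 466, 3) (324, 790, 3)
```

View pics/c1.png

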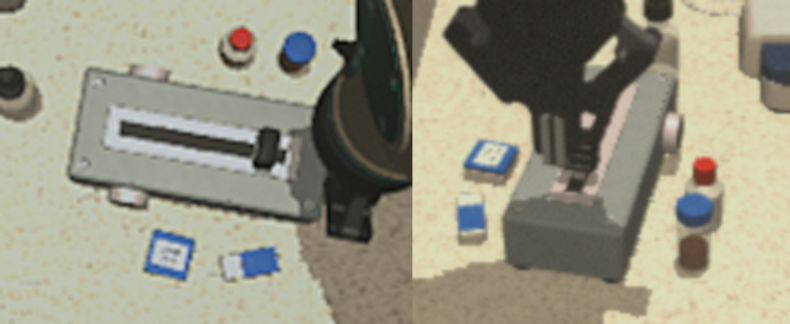

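Left panel: the paddle is at (266,148) with the gripper to its right, over the box end. Right panel: the shut fingertips at (565,150) line up with the paddle, in front of its near face. I'll lower them and advance slowly.

```bash
python3 -m handwheel '[[[0,0,0],[0,-0.001,0.016],1],[[0,0,0],[0,0,0.015],1],[[0,0,0],[0,0,0],1],[[0,0,0],[0,0,0],1]]'
python3 -m handwheel '[[[0,0,0],[0.005,0,0],1],[[0,0,0],[0.005,0,0],1],[[0,0,0],[0.004,0,0],1],[[0,0,0],[0,0,0],1],[[0,0,0],[0,0,0],1]]' | sed -n '2p;4p'
for k in 1; do :; done
python3 -m handwheel '[[[0,0,0],[0.002,0,0],1],[[0,0,0],[0.001,0,0],1],[[0,0,0],[0,0,0],1]]' | sed -n '2p;4p'
python3 -m handwheel '[[[0,0,0],[0.002,0,0],1],[[0,0,0],[0.001,0,0],1],[[0,0,0],[0,0,0],1]]' | sed -n '2p;4p'
python3 -m handwheel '[[[0,0,0],[0.002,0,0],1],[[0,0,0],[0.001,0,0],1],[[0,0,0],[0,0,0],1]]' | sed -n '2p;4p'
python3 -m handwheel '[[[0,0,0],[0.002,0,0],1],[[0,0,0],[0.001,0,0],1],[[0,0,0],[0,0,0],1]]' | sed -n '2p;4p'
python3 -m handwheel '[[[0,0,0],[0.002,0,0],1],[[0,0,0],[0.001,0,0],1],[[0,0,0],[0,0,0],1]]' | sed -n '2p;4p'
python3 -m handwheel '[[[0,0,0],[0.002,0,0],1],[[0,0,0],[0.001,0,0],1],[[0,0,0],[0,0,0],1]]' | sed -n '1p;2p;4p'
```

```text
clock: 3.65
eef_pos: [474.1, -89.5, 66.7]
tool_rot: [3.14, 0.0, 1.367]
force: [-0.8, 0.2, -0.9]
width: 0.0
gripper_force: 0.0
eef_pos: [476.5, -74.9, 65.7]
force: [0.3, -0.2, 0.5]
eef_pos: [476.8, -72.2, 65.3]
force: [-0.7, -0.2, -0.2]
eef_pos: [477.4, -69.2, 65.3]
force: [0.0, -0.3, 0.7]
eef_pos: [478.1, -66.3, 65.3]
force: [-1.0, -0.6, -0.4]
eef_pos: [478.6, -63.5, 65.3]
force: [-0.1, 0.9, -0.4]
eef_pos: [479.3, -60.5, 65.3]
force: [-0.6, -0.2, -0.1]
clock: 5.57
eef_pos: [479.7, -58.2, 65.3]
force: [-0.3, -3.4, 0.2]
```

```bash
python3 -m handwheel '[[[0,0,0],[0.001,0,0],1],[[0,0,0],[0.001,0,0],1],[[0,0,0],[0,0,0],1]]' | sed -n '2p;4p'
python3 -m handwheel '[[[0,0,0],[0.001,0,0],1],[[0,0,0],[0.001,0,0],1],[[0,0,0],[0,0,0],1]]' | sed -n '2p;4p'
python3 -m handwheel '[[[0,0,0],[0.001,0,0],1],[[0,0,0],[0.001,0,0],1],[[0,0,0],[0,0,0],1]]' | sed -n '2p;4p'
python3 -m handwheel '[[[0,0,0],[0.001,0,0],1],[[0,0,0],[0.001,0,0],1],[[0,0,0],[0,0,0],1]]' | sed -n '2p;4p'
python3 -m handwheel '[[[0,0,0],[0.001,0,0],1],[[0,0,0],[0.001,0,0],1],[[0,0,0],[0,0,0],1]]' | sed -n '2p;4p'
python3 -m handwheel '[[[0,0,0],[0.001,0,0],1],[[0,0,0],[0.001,0,0],1],[[0,0,0],[0,0,0],1]]' | sed -n '1p;2p;4p'
python3 - <<'E'
from h import *
i=ctrl.get_image("top")["pixels"][170:280,300:440];j=ctrl.get_image("side")["pixels"][190:310,240:380]
a=cv2.resize(i,(400*14//11,400),interpolation=cv2.INTER_CUBIC);b=cv2.resize(j,(400*14//12,400),interpolation=cv2.INTER_CUBIC)
w=np.hstack([a,b]);w=cv2.resize(w,(790,324))
cv2.imwrite("pics/c2.png",w[:,:,::-1])
E
```

```text
eef_pos: [480.0, -56.9, 65.3]
force: [-0.3, -5.0, -0.4]
eef_pos: [480.5, -54.2, 65.3]
force: [-0.9, -3.3, -0.8]
eef_pos: [481.3, -50.8, 65.3]
force: [-0.4, 0.2, 0.1]
eef_pos: [481.6, -49.0, 65.3]
force: [-0.5, -0.7, 0.1]
eef_pos: [481.9, -47.4, 65.3]
force: [0.9, -0.3, -0.1]
clock: 7.07
eef_pos: [482.3, -45.7, 65.3]
force: [-0.9, 0.3, 0.9]
```

View pics/c2.png

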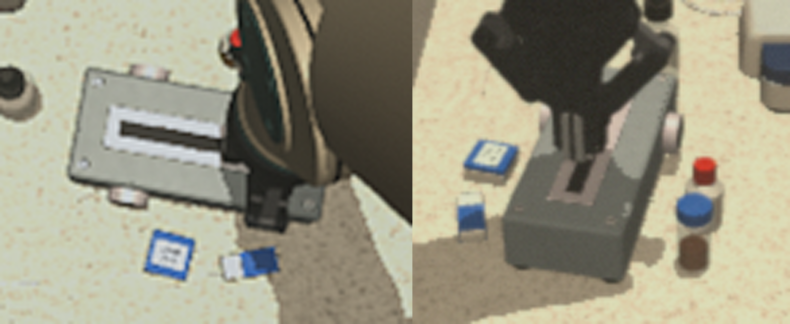

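Both panels show the paddle hidden behind the shut fingers. The slot at (580,178) is clear behind them, the cover slips and eraser haven't moved, and the lever has snapped forward into notch 1. I'll continue.

```bash
python3 -m handwheel '[[[0,0,0],[0.001,0,0],1],[[0,0,0],[0,0,0],1]]' | sed -n '2p;4p'
python3 -m handwheel '[[[0,0,0],[0.001,0,0],1],[[0,0,0],[0,0,0],1]]' | sed -n '2p;4p'
python3 -m handwheel '[[[0,0,0],[0.001,0,0],1],[[0,0,0],[0,0,0],1]]' | sed -n '2p;4p'
python3 -m handwheel '[[[0,0,0],[0.001,0,0],1],[[0,0,0],[0,0,0],1]]' | sed -n '2p;4p'
python3 -m handwheel '[[[0,0,0],[0.001,0,0],1],[[0,0,0],[0,0,0],1]]' | sed -n '2p;4p'
python3 -m handwheel '[[[0,0,0],[0.001,0,0],1],[[0,0,0],[0,0,0],1]]' | sed -n '2p;4p'
python3 -m handwheel '[[[0,0,0],[0.001,0,0],1],[[0,0,0],[0,0,0],1]]' | sed -n '2p;4p'
python3 -m handwheel '[[[0,0,0],[0.001,0,0],1],[[0,0,0],[0,0,0],1]]' | sed -n '2p;4p'
python3 -m handwheel '[[[0,0,0],[0.001,0,0],1],[[0,0,0],[0,0,0],1]]' | sed -n '2p;4p'
python3 -m handwheel '[[[0,0,0],[0.001,0,0],1],[[0,0,0],[0,0,0],1]]' | sed -n '1p;2p;4p'
```

```text
eef_pos: [482.4, -44.9, 65.3]
force: [0.0, -0.1, 0.2]
eef_pos: [482.7, -43.8, 65.3]
force: [-0.7, 0.2, -0.9]
eef_pos: [482.8, -43.1, 65.3]
force: [-0.5, -1.3, 0.5]
eef_pos: [482.8, -42.9, 65.3]
force: [0.2, -1.3, 0.4]
eef_pos: [482.9, -42.5, 65.3]
force: [-0.1, -4.9, 0.7]
eef_pos: [483.0, -41.7, 65.3]
force: [-1.7, -4.9, 1.1]
eef_pos: [483.3, -40.4, 65.3]
force: [-1.4, -3.8, 0.2]
eef_pos: [483.7, -38.5, 65.3]
force: [-0.2, -2.6, 1.3]
eef_pos: [484.1, -36.5, 65.3]
force: [-0.5, -0.8, 0.2]
clock: 8.83
eef_pos: [484.5, -35.2, 65.3]
force: [-0.3, 1.2, 0.1]
```

```bash
python3 -m handwheel '[[[0,0,0],[0.002,0,0],1],[[0,0,0],[0.002,0,0],1],[[0,0,0],[0.001,0,0],1],[[0,0,0],[0,0,0],1]]' | sed -n '2p;4p'
python3 -m handwheel '[[[0,0,0],[0.001,0,0],1],[[0,0,0],[0,0,0],1]]' | sed -n '2p;4p'
python3 -m handwheel '[[[0,0,0],[0.001,0,0],1],[[0,0,0],[0,0,0],1]]' | sed -n '2p;4p'
python3 -m handwheel '[[[0,0,0],[0.001,0,0],1],[[0,0,0],[0,0,0],1]]' | sed -n '2p;4p'
python3 -m handwheel '[[[0,0,0],[0.001,0,0],1],[[0,0,0],[0,0,0],1]]' | sed -n '2p;4p'
python3 -m handwheel '[[[0,0,0],[0.001,0,0],1],[[0,0,0],[0,0,0],1]]' | sed -n '2p;4p'
python3 -m handwheel '[[[0,0,0],[0.001,0,0],1],[[0,0,0],[0,0,0],1]]' | sed -n '1p;2p;4p'
```

```text
eef_pos: [485.5, -30.5, 65.3]
force: [0.3, -0.6, -0.1]
eef_pos: [485.5, -30.0, 65.3]
force: [-0.3, 0.4, -0.5]
eef_pos: [485.7, -29.2, 65.3]
force: [0.5, 0.3, 0.2]
eef_pos: [485.9, -28.2, 65.3]
force: [0.4, -0.0, -0.4]
eef_pos: [486.0, -27.5, 65.3]
force: [-0.9, 0.4, -0.8]
eef_pos: [486.0, -27.2, 65.3]
force: [-0.5, -3.0, 0.3]
clock: 10.17
eef_pos: [486.1, -26.9, 65.3]
force: [0.1, -5.0, 0.9]
```

Contact at -27.3 mm is as predicted, so the notch spacing is confirmed. The third ridge is next.

```bash
python3 -m handwheel '[[[0,0,0],[0.001,0,0],1],[[0,0,0],[0,0,0],1]]' | sed -n '2p;4p'
python3 -m handwheel '[[[0,0,0],[0.001,0,0],1],[[0,0,0],[0,0,0],1]]' | sed -n '2p;4p'
python3 -m handwheel '[[[0,0,0],[0.001,0,0],1],[[0,0,0],[0,0,0],1]]' | sed -n '2p;4p'
python3 -m handwheel '[[[0,0,0],[0.001,0,0],1],[[0,0,0],[0,0,0],1]]' | sed -n '2p;4p'
python3 -m handwheel '[[[0,0,0],[0,0,0],1],[[0,0,0],[0,0,0],1]]' | sed -n '1p;2p;4p'
```

```text
eef_pos: [486.2, -26.1, 65.3]
force: [-0.8, -5.4, 0.5]
eef_pos: [486.5, -24.8, 65.3]
force: [-0.9, -4.3, 0.1]
eef_pos: [487.0, -22.8, 65.3]
force: [-0.5, -3.6, 0.9]
eef_pos: [487.4, -20.8, 65.3]
force: [-0.6, -1.6, -0.3]
clock: 11.0
eef_pos: [487.5, -20.4, 65.3]
force: [0.5, 0.7, 0.1]
```

```bash
python3 -m handwheel '[[[0,0,0],[0.001,0,0],1],[[0,0,0],[0,0,0],1]]' | sed -n '2p;4p'
python3 -m handwheel '[[[0,0,0],[0.001,0,0],1],[[0,0,0],[0,0,0],1]]' | sed -n '2p;4p'
python3 -m handwheel '[[[0,0,0],[0.001,0,0],1],[[0,0,0],[0,0,0],1]]' | sed -n '2p;4p'
python3 -m handwheel '[[[0,0,0],[0.001,0,0],1],[[0,0,0],[0,0,0],1],[[0,0,0],[0,0,0],1]]' | sed -n '1p;2p;4p'
```

```text
eef_pos: [487.7, -20.0, 65.3]
force: [0.3, 0.3, -0.4]
eef_pos: [487.8, -19.2, 65.4]
force: [0.6, 0.0, -0.1]
eef_pos: [488.0, -18.2, 65.4]
force: [0.2, 0.5, -0.3]
clock: 11.75
eef_pos: [488.1, -17.4, 65.3]
force: [-0.2, 0.1, 0.3]
```

```bash
python3 -m handwheel '[[[0,0,0],[0.001,0,0],1],[[0,0,0],[0,0,0],1],[[0,0,0],[0,0,0],1]]' | sed -n '2p;4p'
python3 -m handwheel '[[[0,0,0],[-0.015,0,0],1],[[0,0,0],[-0.02,0,0],1],[[0,0,0],[0,0,-0.03],1],[[0,0,0],[-0.03,0,-0.04],1],[[0,0,0],[-0.04,0,-0.04],1]]' | sed -n '2p;4p'
python3 -m handwheel '[[[0,0,0],[-0.04,0,-0.02],1],[[0,0,0],[-0.04,0,0],1],[[0,0,0],[0,0,0],1],[[0,0,0],[0,0,0],1]]' | sed -n '1p;2p;4p'
python3 - <<'E'
from h import *
i=ctrl.get_image("top")
cv2.imwrite("pics/t3.png",cv2.resize(i["pixels"][170:280,190:430],None,fx=3.3,fy=3.3,interpolation=cv2.INTER_CUBIC)[:,:,::-1])
E
```

```text
eef_pos: [488.3, -16.5, 65.3]
force: [-0.4, 0.1, -0.3]
eef_pos: [470.4, -102.8, 159.3]
force: [1.3, -1.0, 0.1]
clock: 12.75
eef_pos: [453.6, -183.0, 177.0]
force: [0.2, 1.2, -0.8]
```

View pics/t3.png

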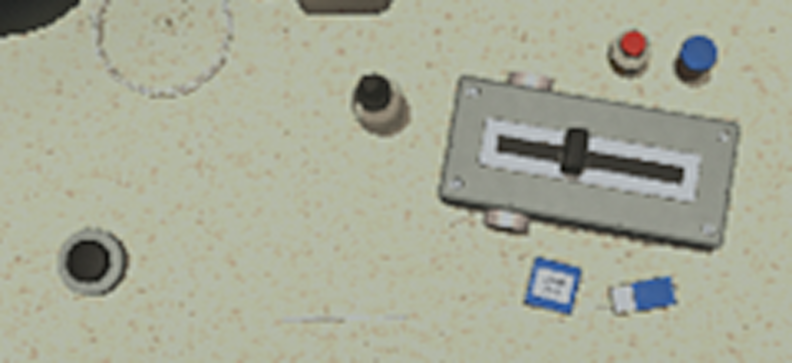

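The paddle is now at (575,151), having travelled about 54 mm from where it started, so it is in the third notch. The bystanders are unchanged. Next is the shutter.

```bash
python3 -m handwheel '[[[0,0,0],[0.04,-0.0095,-0.01],1],[[0,0,0],[0.04,-0.0095,0],1],[[0,0,0],[0.04,-0.0095,0],1],[[0,0,0],[0.04,-0.0095,0],1],[[0,0,0],[0.04,-0.0095,0],1]]' | sed -n '2p;4p'
python3 -m handwheel '[[[0,0,0],[0.04,-0.0095,0],1],[[0,0,0],[0.04,-0.0095,0],1],[[0,0,0],[0.04,-0.0095,0],1],[[0,0,0],[0.04,-0.0095,0],1],[[0,0,0],[0.04,-0.0095,0],1]]' | sed -n '2p;4p'
python3 -m handwheel '[[[0,0,0],[0.04,-0.0095,0],1],[[0,0,0],[0.04,-0.0095,0],1],[[0,0,0],[0,0,0],1],[[0,0,0],[0,0,0],1],[[0,0,0],[0,0,0],1]]'
```

```text
eef_pos: [447.4, 28.7, 186.3]
force: [1.8, 0.0, -0.4]
eef_pos: [440.2, 234.3, 186.2]
force: [1.2, -0.8, -0.2]
clock: 14.05
eef_pos: [438.2, 313.0, 185.9]
tool_rot: [-3.14, 0.002, 1.371]
force: [0.5, -0.2, 0.3]
width: 0.1
gripper_force: 0.0
```

```bash
python3 -m handwheel '[[[0,0,0],[0,0,0.04],1],[[0,0,0],[0,0,0.04],1],[[0,0,0],[0,0,0.04],1],[[0,0,0],[0,0,0.025],1],[[0,0,0],[0,0,0],1]]' | sed -n '2p;4p'
python3 -m handwheel '[[[0,0,0],[0,0,0.005],1],[[0,0,0],[0,0,0],1],[[0,0,0],[0,0,0],1]]' | sed -n '2p;4p'
python3 - <<'E'
from h import *
j=ctrl.get_image("side")["pixels"][110:230,230:380]
cv2.imwrite("pics/s4.png",cv2.resize(j,None,fx=4,fy=4,interpolation=cv2.INTER_CUBIC)[:,:,::-1])
E
```

```text
eef_pos: [436.7, 308.3, 37.0]
force: [-0.1, -0.6, -0.5]
eef_pos: [440.9, 312.9, 38.3]
force: [0.8, -0.4, 0.7]
```

View pics/s4.png

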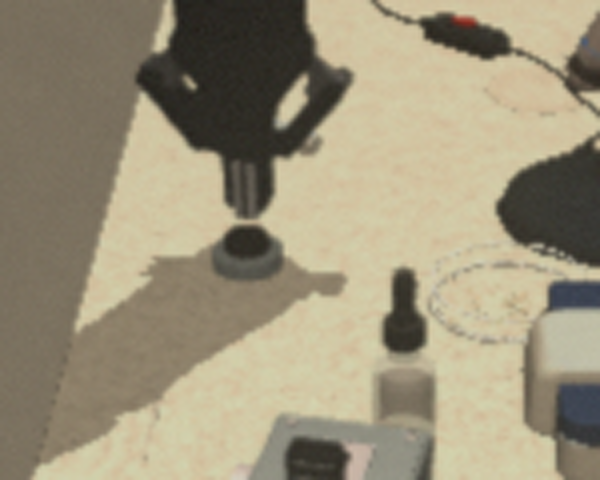

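The fingertips at (247,215) are centred over the cap at (246,241), with a small gap. Now I'll press down.

```bash
python3 -m handwheel '[[[0,0,0],[0,0,0.005],1],[[0,0,0],[0,0,0.005],1],[[0,0,0],[0,0,0.003],1],[[0,0,0],[0,0,0],1]]' | sed -n '2p;4p'
python3 -m handwheel '[[[0,0,0],[0,0,0.002],1],[[0,0,0],[0,0,0.002],1],[[0,0,0],[0,0,0],1]]' | sed -n '2p;4p'
python3 -m handwheel '[[[0,0,0],[0,0,0.002],1],[[0,0,0],[0,0,0],1]]' | sed -n '2p;4p'
python3 -m handwheel '[[[0,0,0],[0,0,0.001],1],[[0,0,0],[0,0,0],1]]' | sed -n '2p;4p'
```

```text
eef_pos: [439.5, 312.3, 23.1]
force: [-0.1, -0.3, -1.1]
eef_pos: [439.8, 312.6, 19.4]
force: [0.5, -0.5, 3.0]
eef_pos: [439.8, 312.6, 17.6]
force: [-0.6, -0.3, 3.9]
eef_pos: [439.8, 312.6, 16.7]
force: [-0.5, -0.7, 4.9]
```

```bash
python3 -m handwheel '[[[0,0,0],[0,0,0.001],1],[[0,0,0],[0,0,0],1]]' | sed -n '2p;4p'
python3 -m handwheel '[[[0,0,0],[0,0,0.001],1],[[0,0,0],[0,0,0],1],[[0,0,0],[0,0,0],1]]' | sed -n '2p;4p'
```

```text
eef_pos: [439.8, 312.6, 16.1]
force: [-0.9, -1.9, 8.1]
eef_pos: [439.9, 312.6, 15.9]
force: [-2.1, -2.0, 16.8]
```

Bottomed out: z stopped at 15.9 and the force rose to 16.8 N. Now I'll raise the tool and check.

```bash
python3 -m handwheel '[[[0,0,0],[0,0,-0.01],1],[[0,0,0],[0,0,-0.03],1],[[0,0,0],[0,0,-0.04],1],[[0,0,0],[0,0,-0.04],1],[[0,0,0],[0,0,-0.04],1]]' | sed -n '2p;4p'
python3 -m handwheel '[[[0,0,0],[0,0,0],1],[[0,0,0],[0,0,0],1],[[0,0,0],[0,0,0],1]]' | sed -n '1p;2p;4p'
python3 - <<'E'
from h import *
j=ctrl.get_image("side")["pixels"][110:310,230:380]
cv2.imwrite("pics/s5.png",cv2.resize(j,None,fx=2.9,fy=2.9,interpolation=cv2.INTER_CUBIC)[:,:,::-1])
E
```

```text
eef_pos: [439.4, 312.3, 176.0]
force: [-0.4, 0.9, -0.3]
clock: 16.77
eef_pos: [439.6, 312.1, 174.3]
force: [0.0, 0.2, -1.2]
```

View pics/s5.png

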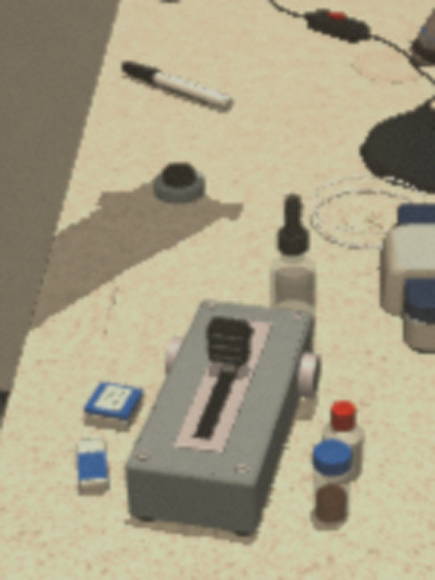

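The cap at (180,175) is up again, the paddle at (230,340) is still in its notch, and all the bystanders are standing where they were.

```bash
python3 -c "
from cell import ctrl
print(ctrl.finish_job())"
```

```text
the job is handed in; nothing more can be done
None
```

The job is handed in: the lever sits in the third notch, the shutter was pressed fully and has come back up, and the bystanders were not moved; the judging gave no verdict.

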